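# Take the locked cover plate off the peg scorekeeper

## Task

The scorekeeper's wooden cover plate is locked down by the flush slider in the deck under the peg bridge: reach in under the bridge with a tilted tool, press on the slider and slide it all the way open. Then lift the plate straight up off its two dowels, keeping it level so that it does not bind, draw it out forward from under the bridge, and lay it gently, grip upward, flat on the floor of the steel tray. Leave the slider open and do not disturb the jar, cup, carafe and dice.

Things in the scene. Friction and masses are not known exactly. Their poses are not given: they have to be found in the camera images.
- score: white plastic scorekeeper, fixed, level, 200 x 230 mm (own x, y). Origin: centre of its underside; +x from its front (plate side, toward the robot) to its back (bridge side), z up. All its points below are in mm in this frame. Front part (x -100 to 22): seat of the plate, z = 40, with an open peg well. Back part (x 22 to 100): deck, top at z = 60
- dowel0 (a point): top of a fixed upright steel dowel, 12 mm diameter, at x -40, y -80, z 65 of the scorekeeper (25 mm above the seat)
- dowel1 (a point): top of the other such dowel, at x -40, y 80, z 65 of the scorekeeper
- bridge (a point): centre of the underside of the peg bridge, at x 64, y 0, z 130 of the scorekeeper: a level board x 40 to 88, y -115 to 115, z 130 to 142, on end posts at |y| 105 to 115, open to front and back; 18 mm pegs stand on it along x = 76. It bars a vertical tool from the slider; a closed gripper tilted 27 to 42 degrees, fingers down and toward +x, clears it with its tips on the deck at x = 54
- slide (a joint): position of the slider along the scorekeeper's +y, m: 0 = locked, 0.070 = fully open (stop). Starts between 0 and 0.010. It stays where it is left; friction about 1.5 N. It covers the plate's tongue and so holds the plate down; the tongue is free above about 0.053
- slide_top (a point): centre of the flat top of the grey slider, 48 mm (scorekeeper x) by 70 mm (y), 8 mm thick, flush with the deck, no handle: moved by pressing with closed fingertips and dragging. Lies at x 59, y -35 + joint value, z 60 of the scorekeeper. It runs in a 20 mm deep channel, x 34 to 84, y -72 to 72, whose front wall has a gap (y -58 to -17) for the plate's tongue
- plate: loose light wooden plate, about 0.22 kg, 118 x 200 x 10 mm (own x, y, z). 13 mm through holes at x -1, y -80 and 80. A tongue, y -55 to -20, sticks out 32 mm past its +x edge, to x 91. Origin: centre of the underside of the 118 x 200 rectangle, z up. At the start it sits on the dowels, origin at x -39, y 0, z 40 of the scorekeeper, same yaw; its tongue then reaches 12 mm in under the bridge
- plate_grip (a point): point to pinch in the plate's upright grip rib, at plate x 4, y 0, z 32 (22 mm above the upper face). The rib stands on the plate: x -26 to 34 (60 mm long), 16 mm thick across y, top at z 40. Pinch across y with a vertical tool
- tray: steel tray, fixed, level, 188 x 233 mm outside (own x, y), 180 x 225 inside, walls 4 thick, 20 high; inner floor 4 mm above the table. Origin: centre of its underside. The plate fits flat only with its length along the tray's y, either way round; its origin then goes 16 mm off the centre, away from the tongue (x -16 with the tongue toward tray +x)
- jar: loose bystander: glass dice jar with steel press-button lid, 84 mm diameter, 124 mm high; origin at the centre of its underside
- cup: loose bystander: empty porcelain cup, 82 mm diameter, 75 mm high; origin at the centre of its underside
- carafe: loose bystander: terracotta carafe, 76 mm diameter, 200 mm high; origin at the centre of its underside. The jar, cup and carafe stand in a row, in any order, between scorekeeper and tray
- die1: loose bystander: grey die, 25 mm cube; origin at the centre of its underside. Not to be disturbed
- die2: loose bystander: grey die, 25 mm cube; origin at the centre of its underside. Not to be disturbed
- die3: loose bystander: grey die, 25 mm cube; origin at the centre of its underside. Not to be disturbed

How it is judged:
On the way, in this order (a step that is already met when the one before it is completed fails the run):
1. the slider is slid open (0.060 or more of 0.070) with the plate still on its dowels (value of joint slide above 0.06 m and z of plate in the frame of score below 0.055 m), for 0.2 s.
2. the plate is lifted level (within 0.15 rad) clear of the dowel tops (z of plate in the frame of score above 0.067 m and angle between plate's own z axis and vertical below 0.15 rad), for 0.1 s.
At the end, for the whole second after the job is handed in: the slider is still open (0.060 or more) and the plate lies still, grip up and flat (within 0.05 rad) on the tray's floor: its underside less than 8 mm above the tray's underside, its origin within 35 mm (tray x) and 18 mm (tray y) of the tray's centre, which is wherever it fits between the walls (value of joint slide above 0.06 m and x of plate in the frame of tray between -0.035 and 0.035 m and y of plate in the frame of tray between -0.018 and 0.018 m and z of plate in the frame of tray below 0.008 m and angle between plate's own z axis and vertical below 0.05 rad and linear speed of plate below 0.02 m/s); the robot touches nothing.
It fails at once if the plate is tipped more than 0.35 rad (angle between plate's own z axis and vertical above 0.35 rad).
It fails at once if the plate is dropped (falling faster than 0.7 m/s out of the fingers, about 25 mm) (linear speed of plate above 0.7 m/s and contact force between the fingers and plate below 0.3 N).
It fails at once if a jar, cup, carafe or die is moved more than 20 mm or a standing vessel tipped more than 0.3 rad (distance of any of jar, cup, carafe, die1, die2, die3 from where it was at the start of the episode above 0.02 m or angle between any of jar, cup, carafe's own z axis and vertical above 0.3 rad).
It also fails if it takes over 70 s, if anything falls off the work surface, if the arm or the gripper's body presses on something with over 40 N, if the wrist force passes 120 N, or if a joint passes its speed limit or range.

## Robot

A 6-joint arm with a two-finger parallel gripper is mounted at the origin on the work surface. World frame = base frame: x ahead of the robot, y to its left, z up, the work surface at z = 0. Lengths are in m, angles in rad, forces in N, time in s.
With the tool pointing down it reaches from about 0.275 to 0.825 m from the base axis. Payload 5.2 kg.
Tool frame: the origin (TCP) lies midway between the tips of the shut fingers; the grasp point (between the pads) lies 19 mm behind it (r.hold_point_z is the distance from the TCP to the grasp point, in m); z points along the fingers, y is the line along which they close (so a half turn about z gives the same grasp; the last joint's range is limited). The gripper opens to 93 mm and grips with 3 to 60 N. Pads are 15 mm wide; open, the fingers measure 128 mm over their backs; the gripper's body (75 mm by 188 mm) begins 65 mm behind the grasp point.
Start: joints at [-1.551, 0.259, 1.535, -0, 1.348, -0.203], TCP at [0.122, -0.536, 0.219] pointing down, gripper open.
Joint ranges: [-3.14, 3.14], [-0.91, 2.08], [0.19, 2.58], [-1.22, 4.36], [0.22, 2.71], [-3.12, 3.12]. Speed limits (rad/s): [2.57, 2.57, 3.14, 3.14, 3.14, 3.14].

## Interface

Orientations are given as a unit quaternion [x, y, z, w].
In Python, from station import r gives the robot as it stands.
- The arm moves only by the shell command python3 shift.py 'ROWS' [OPENING] [FORCE]. ROWS is a JSON list of rows, 1 to 5 of them, each an object with the fields d (a list: dx, dy, dz in m), rot (a list: a rotation vector rx, ry, rz in rad); a field left out counts as zero; each row is the pose to reach, as a shift and turn from the pose commanded when the command began, along the tool's axes at that moment; what a row does not reach only later rows make up. A row lasts 1/10 s, in which the tool goes at most 0.05 m and 0.15 rad, less where a joint would pass 70% of its speed; a pose out of reach is approached as far as the arm can. OPENING is the finger opening in m, set as the command begins (- or left out keeps the last). The fingers move at their own pace and stop on an object; FORCE is the grip in N (left out, the last holds). Time passes only in rows, so rows that do not move let the fingers close. It prints the time, the measured TCP pose, the force, the opening and the grip force at its end. Input that does not fit is refused with a message, and nothing moves.
- r.get_obs(): the state, without advancing time (a new reading comes with each control period).
- r.snapshot(name): name is "scene" or "top" or "wrist"; returns the picture (400x640x3 uint8, red, green, blue); there is no depth.
- r.calibration(name): a dict with "vfov" (degrees; the focal length in pixels is half the picture's height over the tangent of half this angle, whatever the lens; pixels are square), "cx", "cy" (the principal point, pixels), "k1" (the pictures are not rectified: a ray, as slopes to the right and down, at radius r is drawn at 1 + k1 r^2 times it, then the intrinsics apply), "view" (4x4, takes a point from world to camera coordinates); the wrist camera has in their place "T_tool_cam" (4x4, takes a point from camera to tool coordinates, whose origin is the TCP and whose axes are the flange's). Camera axes: x right, y up, looking along -z (the intrinsics and any distortion apply to the point x, -y, -z); pixel columns grow to the right and rows downward; lengths in m; the calibration is good to about 2 mm. A picture is of the moment at which its call begins: read the wrist's pose just before it. calibration takes no time and is no camera call.
- r.close_job(): hands the job in; it is judged then, once.
The state is a dict: "time": time; "q": joint angles; "joint_velocities": joint speeds; "tau": joint torques, N m; "ee_pos": TCP position; "tool_rot": TCP orientation; "force": force on the tool from outside, world axes, zero at the start; "moment": the same for the moment, N m; "width": finger opening in m; "grip_force": force on a finger pad.
Only numpy, scipy, OpenCV 4.12 (cv2) and the standard library are available. Lean on these libraries where they do the work, as an engineer would, in place of code of your own. Each camera call takes 0.05 s, during which the arm holds its last target. There are 200 camera calls.

## Working session

There is one attempt and no reset: what is moved stays moved. The work goes in short steps, Python scripts to look and compute and a shell command to move; the robot and the scene stay as the last step left them, time stands still between calls to the robot, and variables do not carry over. Pictures are saved under pics/ and viewed, at most 10 in all, crops included, and the job is handed in when it is done.

```bash
ls; mkdir -p pics; python3 - <<'E'
from station import r
import cv2,numpy as np
np.set_printoptions(precision=4,suppress=True)
for n in("scene","top"):
    cv2.imwrite(f"pics/{n}0.png",r.snapshot(n)[:,:,::-1]); c=r.calibration(n); print(n,c)
print(r.calibration("wrist"),r.hold_point_z,r.get_obs())
E
```

```text
pics
shift.py
station.py
scene {'vfov': 53.670484849011956, 'cx': 318.97394466774466, 'cy': 204.28086009583757, 'k1': -0.0011481472474204146, 'view': array([[-0.4606,  0.8875, -0.0144,  0.2797],
       [-0.4733, -0.2319,  0.8499,  0.1621],
       [ 0.7509,  0.3982,  0.5268, -1.2953],
       [ 0.    ,  0.    ,  0.    ,  1.    ]])}
top {'vfov': 54.05845392603348, 'cx': 318.9819981922043, 'cy': 207.88516383483565, 'k1': -0.09293597436964537, 'view': array([[-0.011 , -0.9999,  0.0021, -0.0048],
       [ 0.9777, -0.0103,  0.2096, -0.6042],
       [-0.2096,  0.0043,  0.9778, -0.7483],
       [ 0.    ,  0.    ,  0.    ,  1.    ]])}
{'vfov': 71.00024180542911, 'cx': 319.3274822049775, 'cy': 203.14906548223297, 'k1': -0.04652102310703087, 'T_tool_cam': array([[-0.0004,  0.9597,  0.2812,  0.08  ],
       [ 1.    , -0.    ,  0.0015,  0.0002],
       [ 0.0014,  0.2812, -0.9597, -0.1654],
       [ 0.    ,  0.    ,  0.    ,  1.    ]])} 0.0188 {'time': 0.1, 'q': array([-1.5508,  0.2593,  1.536 , -0.    ,  1.348 , -0.2028]), 'joint_velocities': array([-0.0026, -0.0028, -0.0027,  0.0015,  0.0007, -0.0015]), 'tau': array([  0.0012, -43.8216, -28.4644,   0.0719,   0.0362,  -0.0001]), 'ee_pos': array([ 0.1215, -0.5359,  0.2179]), 'tool_rot': array([ 0.9938,  0.1112,  0.0001, -0.0009]), 'force': array([-0.013 , -0.0769, -1.0182]), 'moment': array([-0.0164, -0.0443,  0.0006]), 'grip_force': 0.0, 'width': 0.09285108197407353}
```
View pics/top0.png

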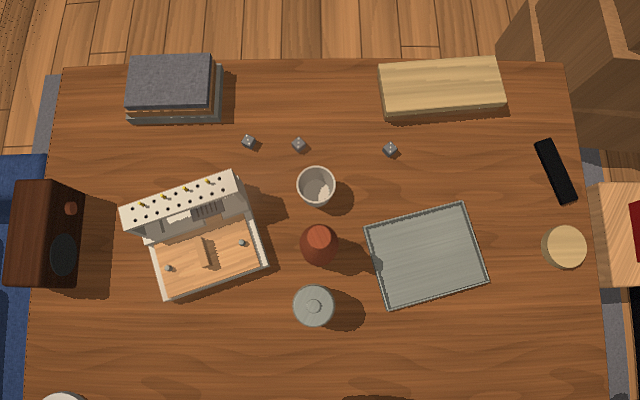

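View pics/scene0.png

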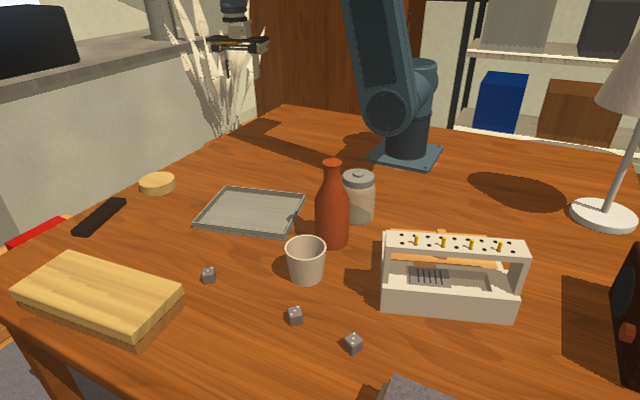

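The top view shows the scorekeeper at left: dowels at about (169,268) and (243,243), rib about (207,252), bridge along (120,210)–(240,175). The tray is at right, with corners near (365,228), (463,202), (489,282) and (391,310). Between them are the cup (316,185), carafe (319,245) and jar (313,305), and the dice are at (248,142), (299,144) and (390,149). The scene view shows the same layout from behind the bridge.

```bash
cat > h.py <<'E'
import numpy as np,cv2
from station import r
from scipy.spatial.transform import Rotation as R
np.set_printoptions(precision=4,suppress=True)
def cam(n,obs=None):
    """camera-to-world 4x4 and calibration"""
    c=r.calibration(n)
    if n=="wrist":
        obs=obs or r.get_obs(); T=np.eye(4); T[:3,:3]=R.from_quat(obs["tool_rot"]).as_matrix(); T[:3,3]=obs["ee_pos"]
        return T@c["T_tool_cam"],c
    return np.linalg.inv(c["view"]),c
def ray(n,uv,W=None):
    M,c=cam(n); M=M if W is None else W
    f=200/np.tan(np.radians(c["vfov"]/2)); K=np.array([[f,0,c["cx"]],[0,f,c["cy"]],[0,0,1]])
    p=cv2.undistortPoints(np.array([[uv]],float),K,np.array([c["k1"],0,0,0,0.]))[0,0]
    return M[:3,3],M[:3,:3]@np.array([p[0],-p[1],-1])
def onz(n,uv,z,W=None):
    o,d=ray(n,uv,W); return o+d*(z-o[2])/d[2]
def meet(a,b):
    """nearest point of two rays, and gap"""
    (o,d),(p,e)=a,b; s=np.linalg.lstsq(np.c_[d,-e],p-o,rcond=None)[0]
    x,y=o+s[0]*d,p+s[1]*e; return (x+y)/2,np.linalg.norm(x-y)
def proj(n,P,W=None):
    M,c=cam(n); M=M if W is None else W
    f=200/np.tan(np.radians(c["vfov"]/2)); q=M[:3,:3].T@(np.asarray(P)-M[:3,3]); s=np.array([q[0],-q[1]])/-q[2]
    return s*(1+c["k1"]*(s@s))*f+[c["cx"],c["cy"]]
def fr(o,yaw,p): 
    c,s=np.cos(yaw),np.sin(yaw); p=np.asarray(p)/1000.
    return np.array([o[0]+c*p[0]-s*p[1],o[1]+s*p[0]+c*p[1],p[2]])
E
python3 - <<'E'
from h import *
d0=onz("top",(243,243),.065);d1=onz("top",(169,268),.065)
print(d0,d1,np.linalg.norm(d0-d1)); v=d1-d0; yaw=np.arctan2(-v[0],v[1]); print("yaw",yaw)
o=(d0+d1)/2; o=fr(o,yaw,[40,0,0]); print("score",o)
for uv in [(365,228),(463,202),(489,282),(391,310)]: print(onz("top",uv,.02))
for n,uv,z in [("cup",(316,185),.075),("carafe",(319,237),.2),("jar",(313,305),.124),("d",(248,142),.025),("d",(299,144),.025),("d",(390,149),.025)]: print(n,onz("top",uv,z))
im=cv2.imread("pics/top0.png"); cv2.imwrite("pics/top0c.png",cv2.resize(im[160:320,110:275],None,fx=3.6,fy=3.6,interpolation=cv2.INTER_CUBIC))
E
```

```text
[0.5324 0.1444 0.065 ] [0.4821 0.2952 0.065 ] 0.15895549710917384
yaw 0.32187006092959736
score [0.5452 0.2324 0.    ]
[ 0.5679 -0.1107  0.02  ]
[ 0.6236 -0.332   0.02  ]
[ 0.4469 -0.375   0.02  ]
[ 0.3936 -0.1597  0.02  ]
cup [ 0.6503 -0.0056  0.075 ]
carafe [ 0.5246 -0.0102  0.2   ]
jar [0.4097 0.0019 0.124 ]
d [0.767  0.1478 0.025 ]
d [0.7605 0.032  0.025 ]
d [ 0.7469 -0.1734  0.025 ]
```

View pics/top0c.png

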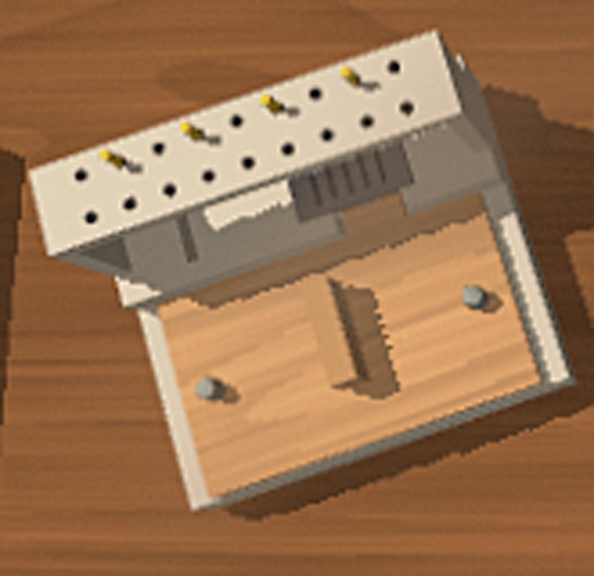

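```bash
python3 shift.py '[{"d": [0.01,-0.01,-0.045]},{"d": [0.03,-0.03,-0.085]},{"d": [0.06,-0.065,-0.11]},{"d": [0.092,-0.102,-0.11]},{"d": [0.124,-0.139,-0.11]}]' 0.093 20
python3 shift.py '[{"d": [0.032,-0.037,0]},{"d": [0.064,-0.074,0]},{"d": [0.096,-0.111,0]},{"d": [0.128,-0.148,0]},{"d": [0.16,-0.185,0]}]'
python3 shift.py '[{"d": [0.032,-0.037,0]},{"d": [0.064,-0.074,0]},{"d": [0.096,-0.111,0]},{"d": [0.128,-0.148,0]},{"d": [0.16,-0.185,0]}]'
python3 shift.py '[{"d": [0.032,-0.037,0]},{"d": [0.064,-0.074,0]},{"d": [0.096,-0.111,0],"rot": [0,0,-0.03]},{"d": [0.123,-0.145,0],"rot": [0,0,-0.1]},{"d": [0.123,-0.145,0],"rot": [0,0,-0.1]}]'
```

```text
time: 0.6
ee_pos: [0.2123, -0.3723, 0.3292]
tool_rot: [0.994, 0.111, 0.0, 0.001]
force: [1.2, 0.3, 0.8]
width: 0.0933
grip_force: 0.0
time: 1.1
ee_pos: [0.3272, -0.1557, 0.3286]
tool_rot: [0.994, 0.111, 0.0, 0.0]
force: [0.2, -1.1, 0.5]
width: 0.0929
grip_force: 0.0
time: 1.6
ee_pos: [0.4424, 0.0603, 0.3285]
tool_rot: [0.994, 0.111, -0.0, 0.0]
force: [1.0, -1.4, 0.1]
width: 0.0931
grip_force: 0.0
time: 2.1
ee_pos: [0.5308, 0.231, 0.3265]
tool_rot: [0.986, 0.164, -0.001, -0.001]
force: [0.2, 0.2, 0.1]
width: 0.0929
grip_force: 0.0
```

```bash
cat >snap.py <<'E'
import sys; from h import *
o=r.get_obs(); W,_=cam("wrist",o); im=r.snapshot("wrist"); np.save(f"pics/{sys.argv[1]}.npy",W); cv2.imwrite(f"pics/{sys.argv[1]}.png",im[:,:,::-1])
E
python3 snap.py w1; python3 shift.py '[{"d": [-0.04,0,0]},{"d": [-0.08,0,0]},{"d": [-0.12,0,0]},{"d": [-0.12,0,0]},{"d": [-0.12,0,0]}]'; python3 snap.py w2
python3 - <<'E'
import cv2,numpy as np
a=[cv2.imread(f"pics/w{i}.png") for i in(1,2)]
cv2.imwrite("pics/w12.png",np.vstack([cv2.resize(x,(480,300),interpolation=cv2.INTER_AREA) for x in a]))
E
```

```text
time: 2.65
ee_pos: [0.4157, 0.1876, 0.3294]
tool_rot: [0.987, 0.16, 0.001, 0.0]
force: [-0.2, -0.5, 0.9]
width: 0.0931
grip_force: 0.0
```

View pics/w12.png

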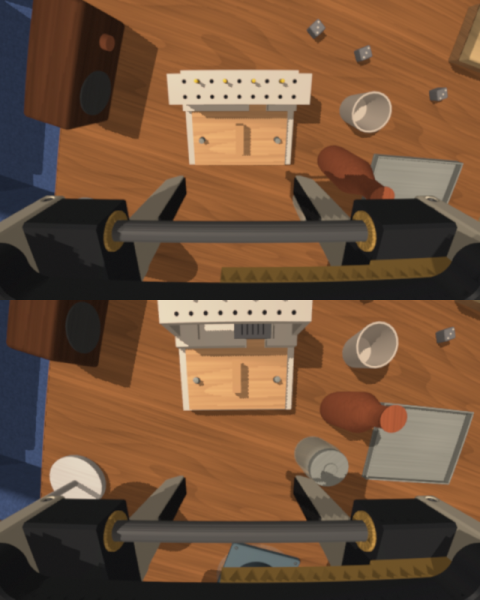

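```bash
python3 - <<'E'
from h import *
def blob(f,uv,w=11):
    im=cv2.imread(f"pics/{f}.png"); u,v=uv; c=im[v-w:v+w+1,u-w:u+w+1]; hsv=cv2.cvtColor(c,cv2.COLOR_BGR2HSV)
    m=((hsv[...,1]<70)&(hsv[...,2]>60)).astype(np.uint8); n,l,s,ce=cv2.connectedComponentsWithStats(m)
    k=1+np.argmax(s[1:,4]); print(f,uv,s[k],ce[k]+[u-w,v-w]); return ce[k]+[u-w,v-w]
W={f:np.load(f"pics/{f}.npy") for f in("w1","w2")}
P={}
for f,a,b in(("w1",(369,187),(271,187)),("w2",(369,105),(263,107)),("top0",(243,243),(169,268))):
    P[f]=[blob(f,a),blob(f,b)]
for i in(0,1):
    rs=[ray("wrist",P[f][i],W[f]) for f in("w1","w2")]+[ray("top",P["top0"][i])]
    for a,b in((0,1),(0,2),(1,2)): print(i,meet(rs[a],rs[b]))
    print([onz("wrist",P[f][i],.065,W[f]) for f in W],onz("top",P["top0"][i],.065))
a=cv2.imread("pics/w1.png")[85:225,215:425];b=cv2.imread("pics/w2.png")[0:150,205:415]
cv2.imwrite("pics/c12.png",np.vstack([cv2.resize(x,None,fx=2.05,fy=2.05,interpolation=cv2.INTER_CUBIC) for x in(a,b)]))
E
```

```text
w1 (369, 187) [ 8  7  8  8 46] [369.3913 186.6087]
w1 (271, 187) [ 6  7  7  8 43] [268.9535 186.6744]
w2 (369, 105) [ 7  8  9  8 53] [368.8113 105.6038]
w2 (263, 107) [ 6  7  8  8 48] [261.5208 106.8542]
top0 (243, 243) [18  0  5 15 42] [252.7857 237.    ]
top0 (169, 268) [ 0  8  5 15 39] [159.1026 274.0256]
0 (array([0.537 , 0.1502, 0.0577]), np.float64(0.0005968675467617413))
0 (array([0.541 , 0.1367, 0.0293]), np.float64(0.021080221282685267))
0 (array([ 0.5504,  0.139 , -0.0183]), np.float64(0.011356861546695216))
[array([0.5382, 0.1517, 0.065 ]), array([0.5361, 0.1516, 0.065 ])] [0.5445 0.1246 0.065 ]
1 (array([0.4851, 0.3012, 0.0572]), np.float64(0.00044619582442408285))
1 (array([0.4773, 0.309 , 0.0581]), np.float64(0.022136893004642264))
1 (array([0.4768, 0.293 , 0.1122]), np.float64(0.018928879577783643))
[array([0.4874, 0.3002, 0.065 ]), array([0.4851, 0.2998, 0.065 ])] [0.4699 0.3152 0.065 ]
```

View pics/c12.png

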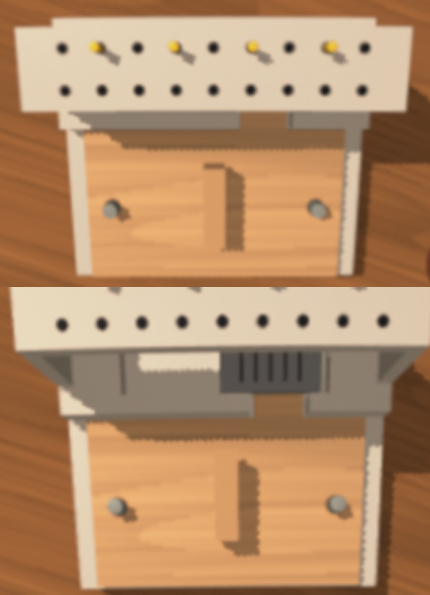

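The crops show both dowels, the rib on the plate and the ribbed dark grey slider at about (221–321, 350–393) of the lower crop. Slider locked, tongue under its front edge.

```bash
cat > est.py <<'E'
from h import *
def blob(f,uv,w):
    im=cv2.imread(f"pics/{f}.png"); u,v=uv; c=im[v-w:v+w+1,u-w:u+w+1]; hsv=cv2.cvtColor(c,cv2.COLOR_BGR2HSV)
    m=((hsv[...,1]<70)&(hsv[...,2]>60)).astype(np.uint8); n,l,s,ce=cv2.connectedComponentsWithStats(m)
    k=1+np.argmax(s[1:,4]); return ce[k]+[u-w,v-w]
W={f:np.load(f"pics/{f}.npy") for f in("w1","w2")}
P={f:[blob(f,a,w),blob(f,b,w)] for f,a,b,w in(("w1",(369,187),(271,187),11),("w2",(369,105),(263,107),11),("top0",(242,242),(168,268),5))}
E
python3 - <<'E'
from est import *
print(P["top0"])
for i in(0,1):
    rs=[ray("wrist",P[f][i],W[f]) for f in("w1","w2")]+[ray("top",P["top0"][i])]
    for a,b in((0,1),(0,2),(1,2)): print(i,*meet(rs[a],rs[b]))
    print([onz("wrist",P[f][i],.06,W[f]) for f in W],onz("top",P["top0"][i],.06))
# bridge front edge corners: slider corners in w2 (crop/2.05+205)
q=lambda x,y:(x/2.05+205,(y-287)/2.05)
print("slider front L/R",onz("wrist",q(221,393),.06,W["w2"]),onz("wrist",q(321,391),.06,W["w2"]))
print("body front L/R z.05?",onz("wrist",q(82,586),.05,W["w2"]),onz("wrist",q(375,585),.05,W["w2"]))
E
```

```text
[array([241.2143, 242.2857]), array([167.7419, 267.7097])]
0 [0.537  0.1502 0.0577] 0.0005968675467617413
0 [0.5359 0.1497 0.0546] 0.0016874954437917841
0 [0.5362 0.1501 0.0544] 0.0020117290417851863
[array([0.5374, 0.1505, 0.06  ]), array([0.5366, 0.1508, 0.06  ])] [0.5345 0.1491 0.06  ]
1 [0.4851 0.3012 0.0572] 0.00044619582442408285
1 [0.4837 0.3018 0.0534] 0.0011624674634780955
1 [0.4842 0.303  0.0507] 0.0015191751788332067
[array([0.486 , 0.3007, 0.06  ]), array([0.4851, 0.3008, 0.06  ])] [0.483  0.2998 0.06  ]
slider front L/R [0.5799 0.2519 0.06  ] [0.603  0.1869 0.06  ]
body front L/R z.05? [0.4205 0.3121 0.05  ] [0.4918 0.0998 0.05  ]
```

```bash
python3 shift.py '[{"d": [0,0.007,0.02],"rot": [0,0.15,0]},{"d": [0.02,0.015,0.05],"rot": [0,0.3,0]},{"d": [0.04,0.022,0.08],"rot": [0,0.45,0]},{"d": [0.06,0.029,0.11],"rot": [0,0.6,0]},{"d": [0.06,0.029,0.11],"rot": [0,0.6,0]}]' 0 20
python3 - <<'E'
from h import *
O=np.array([.5482,.2383]);y=.33
o=r.get_obs();T=R.from_quat(o["tool_rot"]).as_matrix();S=R.from_euler("z",y).as_matrix()
print("in score",S.T@(o["ee_pos"]-[*O,0])*1000,"axes\n",S.T@T, o["q"])
for t in([54,-34,66],): print("to",t,"tool",T.T@(fr(O,y,t)-o["ee_pos"]))
E
```

```text
time: 3.2
ee_pos: [0.4819, 0.1788, 0.2153]
tool_rot: [0.943, 0.152, 0.291, -0.047]
force: [-0.4, 0.3, 0.3]
width: 0.0577
grip_force: 0.0
in score [-82.0134 -34.7501 215.3089] axes
 [[ 0.8259 -0.0098  0.5637]
 [-0.0083 -1.     -0.0054]
 [ 0.5637 -0.0002 -0.826 ]] [ 0.0101 -0.1411  2.1425  0.316   0.5871  1.0464]
to [54, -34, 66] tool [ 0.0282 -0.0021  0.2   ]
```

```bash
python3 shift.py '[{"d": [0.028,0,0.03]},{"d": [0.028,0,0.07]},{"d": [0.028,0,0.11]},{"d": [0.028,-0.002,0.15]},{"d": [0.028,-0.002,0.175]}]' 0 30
python3 shift.py '[{"d": [0,0,0.005]},{"d": [0,0,0.01]},{"d": [0,0,0.015]},{"d": [0,0,0.019]},{"d": [0,0,0.022]}]'
python3 snap.py w3; python3 - <<'E'
from h import *
O=np.array([.5482,.2383]);y=.33
o=r.get_obs();S=R.from_euler("z",y).as_matrix()
print("in score",S.T@(o["ee_pos"]-[*O,0])*1000,o["force"],o["q"],o["width"])
E
```

```text
time: 3.7
ee_pos: [0.5987, 0.2205, 0.0866]
tool_rot: [0.943, 0.153, 0.29, -0.047]
force: [-0.3, 0.8, 0.2]
width: 0.0174
grip_force: 0.0
time: 4.2
ee_pos: [0.6106, 0.224, 0.0755]
tool_rot: [0.943, 0.154, 0.29, -0.049]
force: [-0.1, -0.8, 0.1]
width: 0.0005
grip_force: 0.0
in score [ 54.5284 -33.7969  75.2772] [ 0.2653  0.131  -0.1748] [0.1106 0.3369 2.034  0.5879 0.2202 0.8177] 0.0005303311769703226
```

View pics/w3.png

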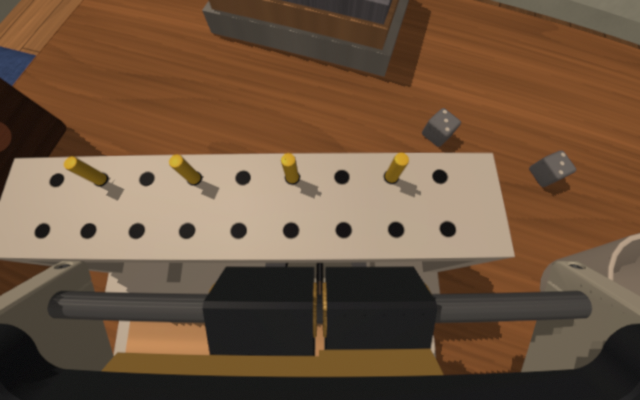

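The closed fingers are above the slider under the bridge, but joint 5 is at its lower limit of 0.22. I'll reduce the tilt to about 29°.

```bash
cat > st.py <<'E'
from h import *
O=np.array([.5482,.2383]);y=.33
o=r.get_obs();S=R.from_euler("z",y).as_matrix();T=R.from_quat(o["tool_rot"]).as_matrix()
print("in score",S.T@(o["ee_pos"]-[*O,0])*1000,"F",S.T@o["force"],"q",o["q"],o["width"],"t",o["time"])
print("axes\n",S.T@T)
E
python3 shift.py '[{"rot": [0,-0.05,0]},{"rot": [0,-0.09,-0.01]},{"rot": [0,-0.09,-0.01]}]'; python3 st.py
python3 shift.py '[{"d": [-0.002,0,0.003]},{"d": [-0.003,0,0.006]},{"d": [-0.0045,0,0.008]},{"d": [-0.0045,0,0.008]}]'; python3 st.py
```

```text
time: 4.55
ee_pos: [0.6119, 0.2242, 0.0764]
tool_rot: [0.954, 0.161, 0.249, -0.04]
force: [1.0, -0.2, 0.2]
width: 0.0003
grip_force: 0.0
in score [ 55.6739 -33.9535  76.3676] F [ 0.8709 -0.4592  0.1594] q [0.1243 0.3459 1.951  0.2833 0.3572 1.1191] 0.0003247508694352259 t 4.55
axes
 [[ 0.8731  0.0036  0.4876]
 [ 0.0053 -1.     -0.0019]
 [ 0.4876  0.0042 -0.8731]]
time: 4.95
ee_pos: [0.6093, 0.224, 0.0645]
tool_rot: [0.955, 0.161, 0.247, -0.04]
force: [-0.5, 0.1, 0.7]
width: 0.0006
grip_force: 0.4
in score [ 53.1485 -33.3537  64.4545] F [-0.4367  0.2513  0.7154] q [0.124  0.3629 1.9632 0.305  0.3337 1.0972] 0.0006462904450732019 t 4.95
axes
 [[ 0.8751  0.0028  0.4838]
 [ 0.0036 -1.     -0.0006]
 [ 0.4838  0.0023 -0.8752]]
```

```bash
for i in 1 2; do python3 shift.py '[{"d": [-0.0005,0,0.001]},{"d": [-0.001,0,0.002]},{"d": [-0.001,0,0.002]}]' | grep -E "pos|force"; done
```

```text
ee_pos: [0.6097, 0.2241, 0.0637]
force: [-9.0, -2.7, 11.1]
grip_force: 5.6
ee_pos: [0.6099, 0.2242, 0.0632]
force: [-16.5, -6.1, 24.5]
grip_force: 12.8
```

```bash
python3 shift.py '[{"d": [0,-0.005,0]},{"d": [0,-0.011,0]},{"d": [0,-0.018,0]},{"d": [0,-0.025,0]},{"d": [0,-0.032,0]}]'; python3 st.py; python3 snap.py w4
```

```text
time: 6.05
ee_pos: [0.5995, 0.2544, 0.0632]
tool_rot: [0.954, 0.161, 0.248, -0.04]
force: [-16.2, -6.5, 26.0]
width: 0.0005
grip_force: 12.7
in score [53.7382 -1.3563 63.2295] F [-17.4654  -0.8642  26.0183] q [0.1929 0.3682 1.9611 0.2133 0.3142 1.2432] 0.0005189753127832095 t 6.05
axes
 [[ 0.8734  0.0034  0.487 ]
 [ 0.0046 -1.     -0.0012]
 [ 0.487   0.0032 -0.8734]]
```

```bash
python3 shift.py '[{"d": [0,-0.006,0]},{"d": [0,-0.013,0]},{"d": [0,-0.02,0]},{"d": [0,-0.026,0]},{"d": [0,-0.031,0]}]' >/dev/null; python3 st.py; python3 shift.py '[{"d": [0,-0.003,0]},{"d": [0,-0.005,0]},{"d": [0,-0.007,0]},{"d": [0,-0.009,0]},{"d": [0,-0.009,0]}]'>/dev/null; python3 st.py
```

```text
in score [53.7097 29.8591 63.252 ] F [-17.4413  -2.1372  26.4094] q [0.2598 0.3738 1.9515 0.1092 0.3102 1.4008] 0.0003986194945269919 t 6.6
axes
 [[ 0.8733  0.0037  0.4871]
 [ 0.0047 -1.     -0.0009]
 [ 0.4871  0.0031 -0.8733]]
in score [56.3089 37.2648 63.6898] F [-4.5717 -5.3809 12.7345] q [0.2771 0.3779 1.9454 0.0781 0.3068 1.4461] 0.00040581470829204746 t 7.1
axes
 [[ 0.8713  0.0024  0.4907]
 [ 0.0041 -1.     -0.0024]
 [ 0.4907  0.0041 -0.8713]]
```

```bash
python3 shift.py '[{"d": [0,0,-0.01]},{"d": [0,0,-0.03]},{"d": [0,0,-0.07]},{"d": [0,0,-0.115]},{"d": [0,0,-0.16]}]'  >/dev/null;  python3 shift.py '[{"d": [0,0.01,-0.04],"rot": [0,-0.12,0]},{"d": [0,0.02,-0.06],"rot": [0,-0.25,0]},{"d": [0,0.03,-0.06],"rot": [0,-0.38,0]},{"d": [0,0.035,-0.06],"rot": [0,-0.51,0]},{"d": [0,0.035,-0.06],"rot": [0,-0.51,0]}]' 0.05; python3 st.py; python3 snap.py w5
python3 - <<'E'
from h import *
im=cv2.imread("pics/w5.png");cv2.imwrite("pics/w5c.png",im); 
E
```

```text
time: 8.1
ee_pos: [0.4994, 0.2244, 0.2514]
tool_rot: [0.986, 0.165, -0.004, 0.002]
force: [-0.9, 0.2, 0.1]
width: 0.0358
grip_force: 0.0
in score [-50.6996   2.676  251.4047] F [-0.7696  0.4552  0.1002] q [ 0.2209  0.2401  1.4791 -0.0035  1.4305  1.4603] 0.0358337198517841 t 8.1
axes
 [[ 1.      0.0019 -0.0085]
 [ 0.0019 -1.     -0.0026]
 [-0.0085  0.0026 -1.    ]]
```

View pics/w5.png

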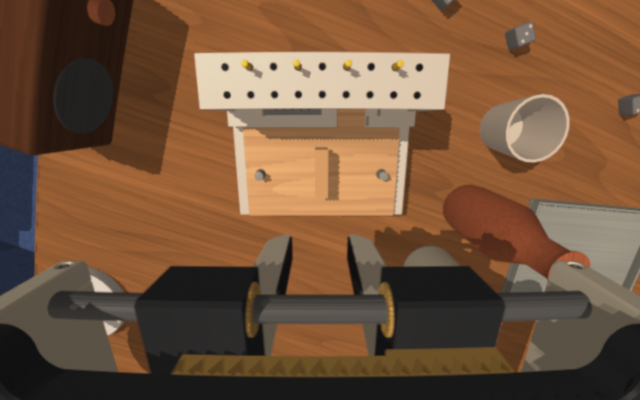

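The slider's dark edge now runs from about 262 to 335 px under the bridge, shifted left to its stop. The plate, dowels (261,175) and (383,175) and the rib (316–329, 148–200) are in place.

```bash
python3 - <<'E'
from h import *
W5=np.load("pics/w5.npy");O=np.array([.5482,.2383]);y=.33
for f in("w5","w1"):
    W=np.load(f"pics/{f}.npy")
    for p in([-40,-80,62],[-40,80,62],[-65,8,80],[-65,-8,80],[-5,8,80],[-5,-8,80],[35,0,60],[35,70,60]): print(f,p,proj("wrist",fr(O,y,p),W))
im=cv2.imread("pics/w5.png")
cv2.imwrite("pics/w5d.png",cv2.resize(im[90:225,225:415],None,fx=4,fy=4,interpolation=cv2.INTER_CUBIC))
for v in(160,170,180): print(v,im[v,308:345].sum(1)//3)
E
```

```text
w5 [-40, -80, 62] [383.3325 176.2118]
w5 [-40, 80, 62] [258.8807 176.0516]
w5 [-65, 8, 80] [314.7624 198.6518]
w5 [-65, -8, 80] [327.5984 198.6661]
w5 [-5, 8, 80] [314.6071 150.0167]
w5 [-5, -8, 80] [328.0911 150.0369]
w5 [35, 0, 60] [321.3279 115.1541]
w5 [35, 70, 60] [263.9042 115.2271]
w1 [-40, -80, 62] [369.8387 187.7458]
w1 [-40, 80, 62] [268.2597 187.8051]
w1 [-65, 8, 80] [313.7836 206.3128]
w1 [-65, -8, 80] [324.1989 206.3092]
w1 [-5, 8, 80] [313.5043 167.4739]
w1 [-5, -8, 80] [324.339  167.4646]
w1 [35, 0, 60] [318.937  138.9852]
w1 [35, 70, 60] [272.5855 139.1245]
160 [166 166 166 167 168 168 165 160 157 157 157 157 157 157 157 157 156 156
 155 146 124 107 103 102 102 102 102 102 103 103 110 131 157 165 166 166
 165]
170 [171 171 170 170 170 168 166 159 157 157 157 157 157 157 157 157 157 157
 155 145 123 106 103 103 102 102 103 102 102 105 126 155 163 164 164 164
 164]
180 [168 168 168 168 168 167 165 160 157 156 156 157 157 157 156 157 157 157
 155 144 121 106 103 104 103 103 103 103 103 105 120 148 163 167 167 167
 167]
```

View pics/w5d.png

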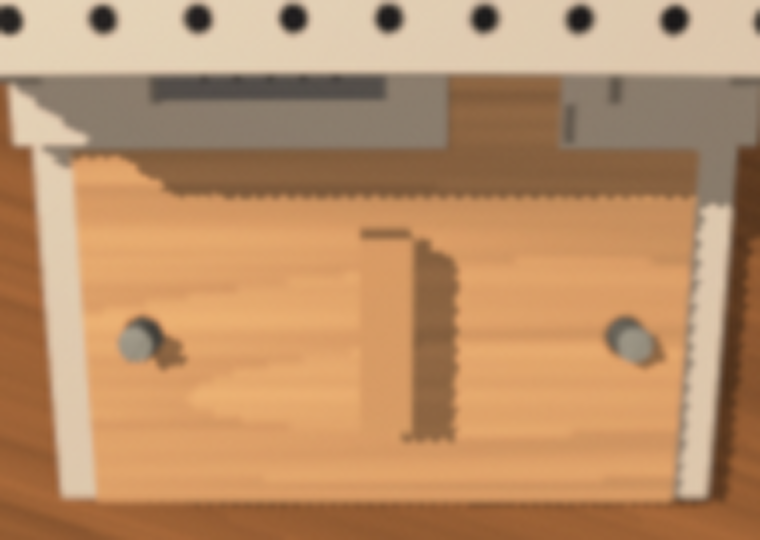

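```bash
python3 shift.py '[{"d": [0.008,0.001,0.04]},{"d": [0.016,0.003,0.08]},{"d": [0.016,0.003,0.115]},{"d": [0.016,0.003,0.14]},{"d": [0.016,0.003,0.155]}]' 0.05; python3 st.py
```

```text
time: 8.65
ee_pos: [0.5096, 0.2264, 0.0957]
tool_rot: [0.986, 0.166, -0.003, 0.001]
force: [-0.2, -0.2, -0.9]
width: 0.0498
grip_force: 0.0
in score [-40.413    1.2646  95.7203] F [-0.3049 -0.1321 -0.9455] q [ 0.2198  0.3868  1.6755 -0.0029  1.0848  1.4583] 0.04976946621177799 t 8.65
axes
 [[ 1.      0.0037 -0.0057]
 [ 0.0037 -1.     -0.002 ]
 [-0.0057  0.002  -1.    ]]
```

```bash
python3 shift.py '[{"d": [0.003,0.001,0.01],"rot": [0,0.005,0]},{"d": [0.005,0.001,0.02],"rot": [0,0.005,0]},{"d": [0.005,0.001,0.03],"rot": [0,0.005,0]},{"d": [0.005,0.001,0.039],"rot": [0,0.005,0]},{"d": [0.005,0.001,0.039],"rot": [0,0.005,0]}]'; python3 st.py;  python3 shift.py '[{},{},{},{},{}]' 0 25; python3 st.py
```

```text
time: 9.15
ee_pos: [0.5169, 0.2269, 0.0579]
tool_rot: [0.986, 0.166, -0.0, 0.001]
force: [-0.3, -0.2, 0.5]
width: 0.0501
grip_force: 0.0
in score [-33.3497  -0.6541  57.8752] F [-0.3517 -0.1394  0.509 ] q [ 0.2177  0.4401  1.7004 -0.003   1.0015  1.4571] 0.05010529739023253 t 9.15
axes
 [[ 1.      0.003  -0.0007]
 [ 0.003  -1.     -0.0025]
 [-0.0008  0.0025 -1.    ]]
time: 9.65
ee_pos: [0.5177, 0.2274, 0.0592]
tool_rot: [0.986, 0.166, 0.001, 0.001]
force: [-0.6, -0.0, 0.5]
width: 0.0157
grip_force: 25.0
in score [-32.3635  -0.4701  59.2172] F [-0.6141  0.1833  0.5426] q [ 0.2179  0.4387  1.6987 -0.0023  1.0025  1.4571] 0.01570629237651148 t 9.65
axes
 [[ 1.      0.0028  0.0014]
 [ 0.0028 -1.     -0.0021]
 [ 0.0014  0.0021 -1.    ]]
```

```bash
python3 shift.py '[{"d": [0,0,-0.002]},{"d": [0,0,-0.004]},{"d": [0,0,-0.006]},{"d": [0,0,-0.008]},{"d": [0,0,-0.010]}]' - 30; python3 shift.py '[{"d": [0,0,-0.004]},{"d": [0,0,-0.008]},{"d": [0,0,-0.012]},{"d": [0,0,-0.016]},{"d": [0,0,-0.020]}]' ; python3 st.py
```

```text
time: 10.15
ee_pos: [0.5174, 0.2273, 0.0689]
tool_rot: [0.986, 0.166, 0.0, 0.001]
force: [0.1, 3.9, -5.6]
width: 0.0156
grip_force: 30.0
time: 10.65
ee_pos: [0.5177, 0.2262, 0.0895]
tool_rot: [0.986, 0.166, 0.001, 0.002]
force: [-0.5, 0.1, -2.8]
width: 0.0158
grip_force: 30.0
in score [-32.7964  -1.5561  89.5473] F [-0.4357  0.2605 -2.7907] q [ 0.2173  0.402   1.669  -0.0047  1.0696  1.457 ] 0.015781113077280345 t 10.65
axes
 [[ 1.      0.0034  0.0005]
 [ 0.0034 -1.     -0.0042]
 [ 0.0004  0.0042 -1.    ]]
```

```bash
python3 shift.py '[{"d": [0,0,-0.006]},{"d": [-0.02,0,-0.01]},{"d": [-0.05,0,-0.01]},{"d": [-0.09,0,-0.01]},{"d": [-0.12,0,-0.015]}]'; python3 shift.py '[{"d": [0,0,-0.03]},{"d": [0,0,-0.07]},{"d": [0,0,-0.115]},{"d": [0,0,-0.16]},{"d": [0,0,-0.185]}]' ; python3 st.py
python3 - <<'E'
from h import *
for f,n,seed in(("top0","top",(430,255)),("w2","wrist",(560,190))):
    im=cv2.imread(f"pics/{f}.png"); hsv=cv2.cvtColor(im,cv2.COLOR_BGR2HSV); print(hsv[seed[1],seed[0]])
    m=(hsv[...,1]<75).astype(np.uint8); m=cv2.morphologyEx(m,cv2.MORPH_CLOSE,np.ones((3,3)))
    _,l=cv2.connectedComponents(m); m=(l==l[seed[1],seed[0]]).astype(np.uint8)
    c=max(cv2.findContours(m,0,1)[0],key=cv2.contourArea); h=cv2.convexHull(c); print(cv2.contourArea(h))
    q=cv2.approxPolyDP(h,8,True)[:,0]; print(q.tolist())
    W=np.load("pics/w2.npy") if n=="wrist" else None
    P=np.array([onz(n,p,.02,W) for p in q.astype(float)]); print(P,P.mean(0),np.linalg.norm(P-np.roll(P,1,0),axis=1))
    cv2.imwrite(f"pics/m_{f}.png",m*255)
E
```

```text
time: 11.15
ee_pos: [0.4015, 0.1867, 0.1036]
tool_rot: [0.986, 0.166, -0.001, 0.002]
force: [-0.9, 0.4, -3.2]
width: 0.0159
grip_force: 30.0
time: 11.65
ee_pos: [0.4048, 0.188, 0.2935]
tool_rot: [0.986, 0.166, 0.004, 0.002]
force: [0.4, -0.9, -2.3]
width: 0.0157
grip_force: 30.0
in score [-151.9303   -1.171   293.4582] F [ 0.0517 -0.9428 -2.2671] q [ 0.1868  0.0199  1.6348 -0.0035  1.4795  1.4252] 0.015700925948942297 t 11.65
axes
 [[ 1.      0.0027  0.0068]
 [ 0.0027 -1.     -0.0045]
 [ 0.0068  0.0045 -1.    ]]
[ 24  34 149]
9354.5
[[462, 200], [489, 281], [386, 310], [363, 226]]
[[ 0.6282 -0.3301  0.02  ]
 [ 0.449  -0.3752  0.02  ]
 [ 0.3938 -0.1492  0.02  ]
 [ 0.5724 -0.1065  0.02  ]] [ 0.5108 -0.2403  0.02  ] [0.2305 0.1848 0.2326 0.1836]
[ 21  37 157]
11792.0
[[630, 150], [598, 244], [483, 235], [499, 170], [533, 139]]
[[ 0.6287 -0.3259  0.02  ]
 [ 0.4526 -0.3717  0.02  ]
 [ 0.3975 -0.1384  0.02  ]
 [ 0.5157 -0.1084  0.02  ]
 [ 0.5829 -0.1403  0.02  ]] [ 0.5155 -0.2169  0.02  ] [0.1912 0.182  0.2397 0.1219 0.0744]
```

```bash
python3 shift.py '[{"d": [-0.002,0.015,0]},{"d": [-0.005,0.045,0],"rot": [0,0,0.02]},{"d": [-0.01,0.08,0],"rot": [0,0,0.04]},{"d": [-0.014,0.12,0],"rot": [0,0,0.06]},{"d": [-0.018,0.16,0],"rot": [0,0,0.085]}]' >/dev/null; python3 - <<'E'
from h import *
C=np.array([.503,-.242,.2935]);o=r.get_obs();T=R.from_quat(o["tool_rot"]).as_matrix()
print(o["ee_pos"],T.T@(C-o["ee_pos"]),np.arctan2(T[1,0],T[0,0]),T)
E
```

```text
[0.4388 0.0295 0.29  ] [-0.0043  0.2789 -0.0025] 0.2475524890724512 [[ 0.9695  0.245   0.0025]
 [ 0.245  -0.9695 -0.0033]
 [ 0.0016  0.0038 -1.    ]]
```

```bash
python3 shift.py '[{"d": [0,0.04,0]},{"d": [-0.001,0.08,0]},{"d": [-0.002,0.12,0]},{"d": [-0.003,0.16,0]},{"d": [-0.004,0.195,0]}]' >/dev/null; python3 shift.py '[{"d": [0,0.03,0]},{"d": [0,0.055,0]},{"d": [0,0.075,0]},{"d": [0,0.084,0]},{"d": [0,0.084,0]}]'; python3 snap.py w6;python3 - <<'E'
from h import *
C=np.array([.503,-.242,.2935]);o=r.get_obs();T=R.from_quat(o["tool_rot"]).as_matrix()
print(o["ee_pos"],T.T@(C-o["ee_pos"]),np.arctan2(T[1,0],T[0,0]))
E
```

```text
time: 13.15
ee_pos: [0.5036, -0.241, 0.2898]
tool_rot: [0.992, 0.123, 0.0, 0.001]
force: [-0.4, 0.4, -2.7]
width: 0.0158
grip_force: 30.0
[ 0.5035 -0.2399  0.2899] [-0.001   0.0019 -0.0036] 0.24765578117903023
```

View pics/w6.png

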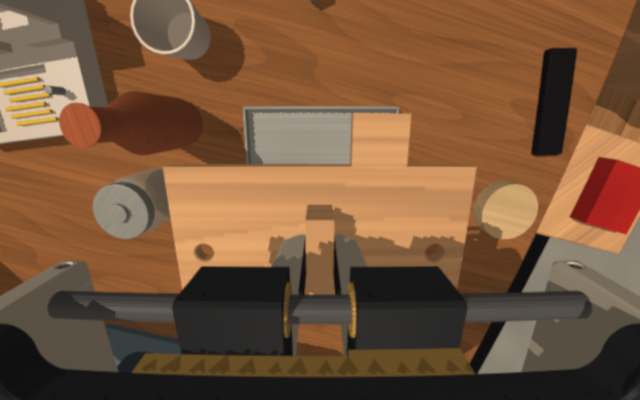

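The wrist view shows the tray's far rim corners at about (244,107) and (398,107), parallel to the plate's edge (163–477, row 166) and centred on it.

```bash
python3 - <<'E'
from h import *
W=np.load("pics/w6.npy")
a,b=onz("wrist",(244,107),.02,W),onz("wrist",(398,107),.02,W)
print(a,b,np.linalg.norm(a-b)); v=a-b; y=np.arctan2(-v[0],v[1]); m=(a+b)/2; C=fr(m,y,[-94,0,0]); print("yaw",y,"centre",C)
print("TCP target",fr(C,y,[-16+6,-.5,0]))
E
```

```text
[ 0.5745 -0.1083  0.02  ] [ 0.6303 -0.3297  0.02  ] 0.2283016238075091
yaw 0.24662717445379267 centre [ 0.5113 -0.2419  0.    ]
TCP target [ 0.5017 -0.2449  0.    ]
```

```bash
python3 shift.py '[{"d": [-0.001,0.002,0.03]},{"d": [-0.002,0.003,0.07]},{"d": [-0.002,0.003,0.11]},{"d": [-0.002,0.003,0.15]},{"d": [-0.002,0.003,0.18]}]' >/dev/null; python3 shift.py '[{"d": [0,0,0.02]},{"d": [0,0,0.035]},{"d": [0,0,0.045]},{"d": [0,0,0.05]},{"d": [0,0,0.05]}]'; python3 - <<'E'
from h import *
C=np.array([.502,-.2435,.023]);o=r.get_obs();T=R.from_quat(o["tool_rot"]).as_matrix()
print(T.T@(C-o["ee_pos"]),np.arctan2(T[1,0],T[0,0]),T[:,2],o["q"])
E
```

```text
time: 14.2
ee_pos: [0.503, -0.2435, 0.06]
tool_rot: [0.992, 0.124, 0.001, 0.001]
force: [0.5, 0.2, -2.4]
width: 0.0159
grip_force: 30.0
[-0.0009 -0.0004  0.037 ] 0.24867631071352067 [ 0.0014 -0.002  -1.    ] [-0.6501  0.4272  1.7157 -0.0008  0.9963  0.6725]
```

```bash
python3 shift.py '[{"d": [0,0,0.008]},{"d": [0,0,0.016]},{"d": [0,0,0.023]},{"d": [0,0,0.029]},{"d": [0,0,0.033]}]'; for i in 1 2; do  python3 shift.py '[{"d": [0,0,0.001]},{"d": [0,0,0.002]},{"d": [0,0,0.002]}]' | grep -E "pos|force"; done
```

```text
time: 14.7
ee_pos: [0.5027, -0.2441, 0.0262]
tool_rot: [0.992, 0.124, 0.0, 0.001]
force: [-0.4, -0.6, -3.3]
width: 0.0156
grip_force: 30.0
ee_pos: [0.5031, -0.2443, 0.025]
force: [0.5, 0.2, -3.1]
grip_force: 30.0
ee_pos: [0.5032, -0.2444, 0.0233]
force: [-0.3, -0.2, -1.4]
grip_force: 30.0
```

```bash
python3 shift.py '[{"d": [0,0,0.0007]},{"d": [0,0,0.001]},{"d": [0,0,0.001]}]' | grep -E "pos|force";  python3 shift.py '[{},{},{},{},{}]' 0.045 | grep -E "pos|force|width"
```

```text
ee_pos: [0.5032, -0.2444, 0.0232]
force: [-2.0, 1.7, 7.1]
grip_force: 30.0
ee_pos: [0.503, -0.2443, 0.0219]
force: [-0.5, 0.2, 0.1]
width: 0.0449
grip_force: 0.0
```

Released on contact. I'll retreat upward and take a look.

```bash
python3 shift.py '[{"d": [0,0,-0.01]},{"d": [0,0,-0.03]},{"d": [0,0,-0.07]},{"d": [0,0,-0.115]},{"d": [0,0,-0.16]}]'>/dev/null; python3 shift.py '[{"d": [-0.02,0,-0.04]},{"d": [-0.05,0,-0.08]},{"d": [-0.08,0,-0.1]},{"d": [-0.1,0,-0.1]},{"d": [-0.1,0,-0.1]}]'; python3 snap.py w7; python3 - <<'E'
from h import *
t=r.snapshot("top")[:,:,::-1]; cv2.imwrite("pics/top1.png",t); w=cv2.imread("pics/w7.png")
cv2.imwrite("pics/fin.png",np.vstack([cv2.resize(x,(480,300),interpolation=cv2.INTER_AREA) for x in(t,w)]))
E
```

```text
time: 17.1
ee_pos: [0.4041, -0.2688, 0.2838]
tool_rot: [0.992, 0.123, 0.001, 0.003]
force: [-0.7, 0.4, -0.1]
width: 0.0453
grip_force: 0.0
```

View pics/fin.png

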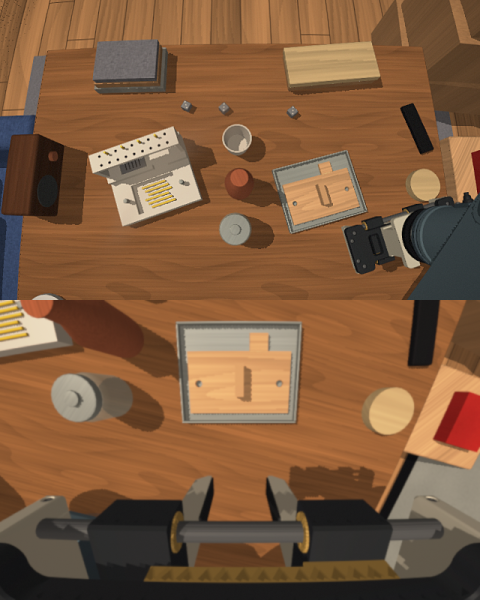

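The plate lies flat inside the tray with all walls visible around it, at about (240,385) in the lower half. The vessels and dice are where they were, and the slider is still at its open end.

```bash
python3 -c "
from station import r
print(r.close_job())"
```

```text
the job is handed in; nothing more can be done
None
```

The job is handed in at about 17 s of the 70 s: slider dragged to its open stop, plate lying flat, grip up, in the tray, and no visible change to the jar, cup, carafe or dice in the last pictures; no verdict was returned.

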